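# Lock a fresh desiccant jar into the gas dryer's bayonet dock

## Task

Fit the fresh desiccant jar, the blue one, into the round bayonet dock on the bench: line its two lugs up with the dock's slots (white marks), push it all the way down, then twist it clockwise (seen from above) to the stop at the red marks and let go. Leave the spent pink jar standing where it is.

Things in the scene. Friction and masses are not known exactly. Their poses are not given: they have to be found in the camera images.
- fresh_mid (a point): Fresh jar: blue glass, 50 mm wide, 94 mm tall, loose, upright, 0.25 kg. Point: on its axis, 47 mm above its underside. White wing grip on top, 50 mm along jar x, 14 mm thick (y), 66 to 94 mm above the underside. Brass foot 44 mm in diameter, with two opposite lugs along jar +x and -x to 36 mm from the axis, 14 mm wide, 2 to 11 mm above the underside; a half turn gives the same fit.
- spent_mid (a point): Spent jar: the same shape with a pink glass body, loose and upright. Point: on its axis, 47 mm above its underside. To be left standing where it is.
- dock: Fixed dock: green plate 110 mm square, dark grey ring 98 mm wide, top at 35 mm. Origin: ring axis, bench level. Inner floor 15 mm above the bench. Lip opening 54 mm wide, lug slots 32 mm wide at dock +x and -x (white marks). Under the lip, 14 mm above the floor, lugs turn clockwise from above to stops 70 degrees from the slots; the other way is blocked. Sideways play 5 mm, no spring or detent.
- lock_mark: Two red marks on top of the dock's ring; origin at the dock's origin. Its x axis runs through the marks, 70 degrees clockwise (from above) from the dock's x axis: the jar's lugs and wing point along it, either way round, when it is locked at the stops.

How it is judged:
By the outcome, as a careful person would: the job done as asked, in the order asked, and still so for the second after the job is handed in, with the robot touching nothing.
It also fails if it takes over 45 s, if anything falls off the work surface, if the arm or the gripper's body presses on something with over 40 N, if the wrist force passes 120 N, or if a joint passes its speed limit or range.

## Robot

A 7-joint arm with a two-finger parallel gripper is mounted at the origin on the work surface. World frame = base frame: x ahead of the robot, y to its left, z up, the work surface at z = 0. Lengths are in mm, angles in rad, forces in N, time in s.
With the tool pointing down it reaches from about 425 to 950 mm from the base axis. Payload 4.7 kg.
Tool frame: the origin (TCP) lies at the very end of the fingers, on their centre line; the grasp point (between the pads) lies 19 mm behind it (arm.grasp_offset is the z of the grasp point in the tool frame, in mm); z points along the fingers, y is the direction in which the jaws open and shut (so a half turn about z gives the same grasp; the last joint's range is limited). The gripper opens to 85 mm and grips with 20 to 120 N. Pads are 22 mm wide; open, the fingers measure 114 mm over their backs; the gripper's body (76 mm by 85 mm) begins 54 mm behind the grasp point. The pads swing forward as they close: fully open they stand 13 mm farther back than shut.
Start: joints at [-1.345, 0.469, -0.049, 1.532, 0.024, 1.141, -0.082], TCP at [170.092, 653.238, 207.735] pointing down, gripper open.
Joint ranges: [-2.59, 2.59], [-0.33, 1.99], [-1.39, 1.29], [0.1, 2.45], [-1.04, 4.18], [0.21, 1.99], [-2.66, 2.66]. Speed limits (rad/s): [2.57, 2.57, 3.14, 3.14, 3.14, 3.14, 3.14].

## Interface

Orientations are given as a rotation vector (axis times angle).
In Python, from rig import arm, cams gives the robot as it stands.
- The arm moves only by the tool step_arm, never from a script. Its argument "commands" is a list of rows, each a list of 6 numbers: the shift along the tool's x, y, z normalised to -1 to 1, where 1 is 150 mm, then the turn, a rotation vector about the tool's x, y, z normalised to -1 to 1, where 1 is 45 degrees. A call has 1 to 20 rows; each row is the pose to reach, as a shift and turn from the pose commanded when the call began, along the tool's axes at that moment; what a row does not reach only later rows make up. A row lasts 1/8 s, in which the tool goes at most 62.5 mm and 10.7 degrees, less where a joint would pass 70% of its speed; a pose out of reach is approached as far as the arm can. A call with a number of a shift or a turn outside -1 to 1 is refused whole. A call with a gripper value outside its range is refused whole. "jaw" is the opening, from 0 (shut) to 1 (fully open), set as the call begins (left out, the last holds). The fingers move at their own pace and stop on an object; "force" is the grip in N (left out, the last holds). Time passes only in rows, so rows that repeat a pose let the fingers close. It gives the time, the measured TCP pose, the force and the opening at its end, in the units of the state.
- arm.state(): the state, without advancing time (a new reading comes with each control period).
- cams.camera(name): name is "scene" or "top" or "wrist"; returns a dict with "frame" (420x560x3 uint8, red, green, blue), "mtx" (3x3 intrinsics, pixels), "k1" (the pictures are not rectified: a ray, as slopes to the right and down, at radius r is drawn at 1 + k1 r^2 times it, then the intrinsics apply), "extrinsics" (4x4, takes a point from world to camera coordinates); the wrist camera has in their place "T_tool_cam" (4x4, takes a point from camera to tool coordinates, whose origin is the TCP and whose axes are the flange's). Camera axes: x right, y up, looking along -z (the intrinsics and any distortion apply to the point x, -y, -z); pixel columns grow to the right and rows downward; lengths in mm; the calibration is good to about 2 mm. A picture is of the moment at which its call begins: read the wrist's pose just before it. There is no depth.
- arm.finish_job(): hands the job in, once; it reports no verdict.
The state is a dict: "time_s": time; "q": joint angles; "dq": joint speeds; "tau": joint torques, N m; "tool_pos": TCP position; "ee_rot": TCP orientation; "force": force on the tool from outside, world axes, zero at the start; "wrist_torque": the same for the moment, N m; "opening": finger opening in mm.
Only numpy, scipy, OpenCV 4.12 (cv2) and the standard library are available. Lean on these libraries where they do the work, as an engineer would, in place of code of your own. Each camera call takes 0.05 s, during which the arm holds its last target.

## Working session

There is one attempt and no reset: what is moved stays moved. The work goes in short steps, Python scripts to look and compute and a tool call to move; the robot and the scene stay as the last step left them, time stands still between calls to the robot, and variables do not carry over. Pictures are saved under pics/ and viewed, and the job is handed in when it is done.

Besides the shell and the picture viewer there is one more tool, called by a JSON object that holds its "op" and its "data". step_arm: Moves the arm, as the interface text tells. Its arguments: {"type":"object","properties":{"commands":{"type":"array","items":{"type":"array","items":{"type":"number","minimum":-1,"maximum":1}}},"jaw":{"type":"number"},"force":{"type":"number"}},"required":["commands"]}

```bash
mkdir -p pics
cat > h.py <<'E'
import numpy as np, cv2
from scipy.spatial.transform import Rotation as R
from rig import arm, cams
def snap(n,tag):
    s=arm.state(); c=cams.camera(n); cv2.imwrite(f'pics/{tag}.png',cv2.cvtColor(c['frame'],cv2.COLOR_RGB2BGR))
    if 'extrinsics' in c: E=np.array(c['extrinsics'])
    else:
        T=np.eye(4);T[:3,:3]=R.from_rotvec(s['ee_rot']).as_matrix();T[:3,3]=s['tool_pos']
        E=np.linalg.inv(T@np.array(c['T_tool_cam']))
    np.savez(f'pics/{tag}.npz',E=E,K=c['mtx'],k1=c['k1']); return s
def back(tag,pts,z):
    d=np.load(f'pics/{tag}.npz');E,K,k1=d['E'],d['K'],float(d['k1'])
    out=[]
    for u,v in pts:
        p=cv2.undistortPoints(np.array([[[u,v]]],float),K,np.array([k1,0,0,0,0.])).ravel()
        ray=E[:3,:3].T@np.array([p[0],-p[1],-1]); o=-E[:3,:3].T@E[:3,3]
        out.append(o+ray*(z-o[2])/ray[2])
    return np.array(out)
def proj(tag,P):
    d=np.load(f'pics/{tag}.npz');E,K,k1=d['E'],d['K'],float(d['k1'])
    c=(E[:3,:3]@np.atleast_2d(P).T).T+E[:3,3]; c=c*[1,-1,-1]
    return cv2.projectPoints(c,np.zeros(3),np.zeros(3),K,np.array([k1,0,0,0,0.]))[0][:,0]
def crop(tag,x0,y0,w,h,s):
    im=cv2.imread(f'pics/{tag}.png')[y0:y0+h,x0:x0+w]
    cv2.imwrite(f'pics/{tag}_c{x0}_{y0}.png',cv2.resize(im,None,fx=s,fy=s,interpolation=cv2.INTER_CUBIC))
E
python3 - <<'E'
from h import *
for n in ['scene','top','wrist']:
    s=snap(n,n+'0')
print(s)
print(np.load('pics/top0.npz')['E'],np.load('pics/top0.npz')['k1'])
E
```

```text
{'time_s': 0.1, 'q': array([-1.34493136,  0.46937215, -0.04860939,  1.533569  ,  0.02409591,
        1.14100445, -0.08229368]), 'dq': array([ 0.0008962 , -0.00161202,  0.00131089, -0.00259101, -0.00086598,
        0.00016549,  0.00088877]), 'tau': array([ 1.21240562e-03, -5.11510241e+01, -4.66637139e-02, -2.38388425e+01,
        1.08378689e-02,  4.36417147e-03, -1.08693257e-05]), 'tool_pos': array([169.94772968, 652.67062862, 206.76109677]), 'ee_rot': array([-3.99008023e-01, -3.11597482e+00,  2.76291615e-03]), 'force': array([-0.40905708, -0.82496703, -0.44397862]), 'wrist_torque': array([-0.00409974,  0.06262944,  0.00342626]), 'opening': 85.27708258183375}
[[ 8.67016001e-04 -9.99522996e-01 -3.08711634e-02  2.59226518e+01]
 [ 9.95797666e-01 -1.96411420e-03  9.15595497e-02 -5.21037156e+02]
 [-9.15765099e-02 -3.08208160e-02  9.95320963e-01 -9.74064218e+02]
 [ 0.00000000e+00  0.00000000e+00  0.00000000e+00  1.00000000e+00]] 0.011994530303656069
```

View pics/top0.png

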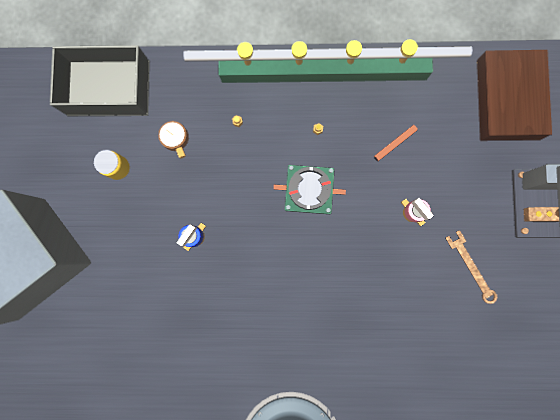

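View pics/scene0.png

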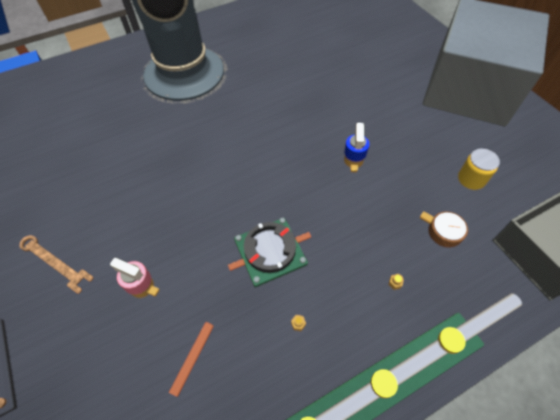

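View pics/wrist0.png

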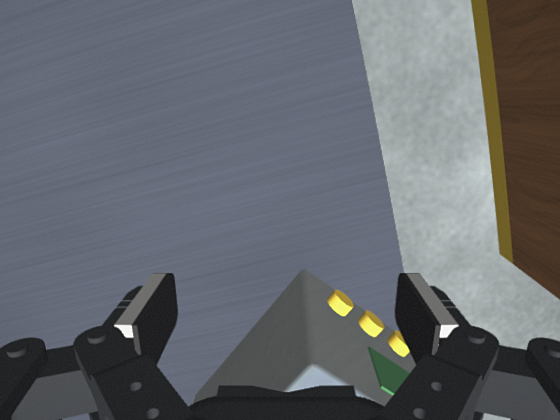

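Run:
```python
from h import *
for t in ['top0','scene0']:
    print(t,proj(t,[[170,653,207],[170,653,0],[0,0,0],[500,0,0]]))
crop('top0',260,140,100,80,8)
crop('top0',160,205,70,55,10)
crop('scene0',225,205,100,90,8)
crop('scene0',325,110,70,70,8)
```

```text
top0 [[-61.71174079 394.4127131 ]
 [ 11.50878763 365.30830757]
 [290.69574189 444.64220838]
 [290.32653567 224.19680197]]
scene0 [[440.29528085 -44.5306236 ]
 [416.049524    33.05012775]
 [183.49326157  73.36442109]
 [269.72685475 211.50270261]]
```

View pics/top0_c260_140.png

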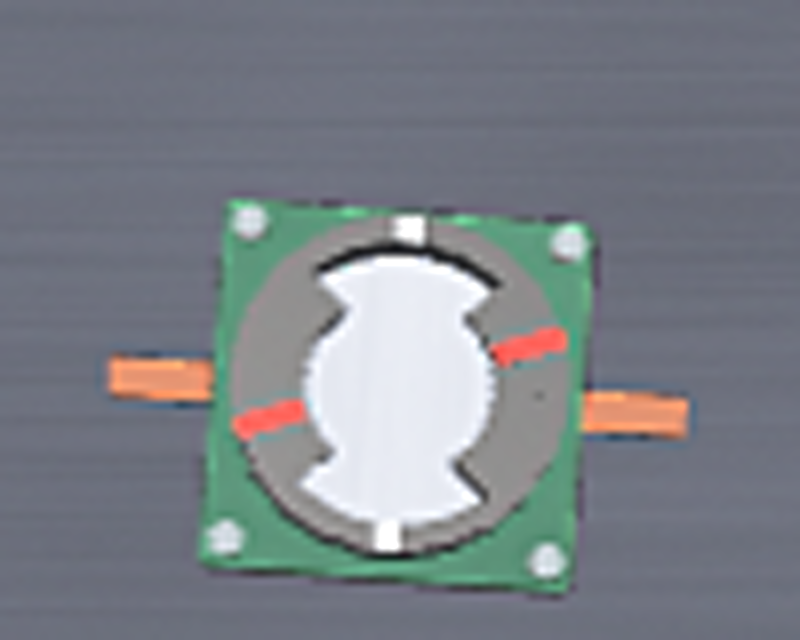

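View pics/top0_c160_205.png

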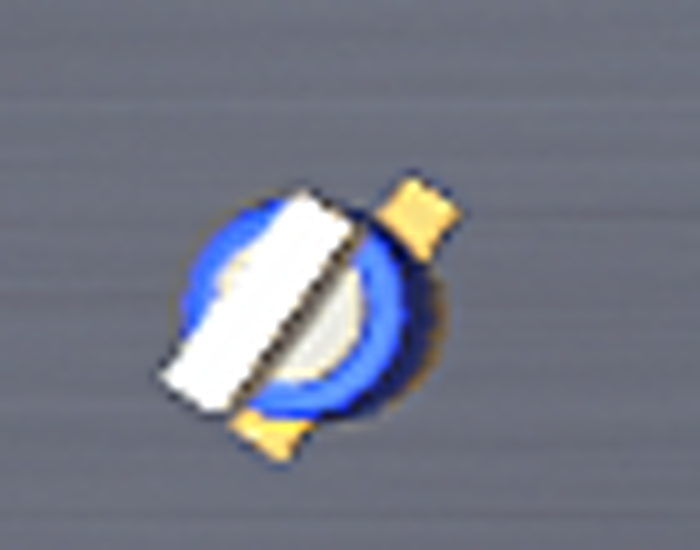

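View pics/scene0_c225_205.png

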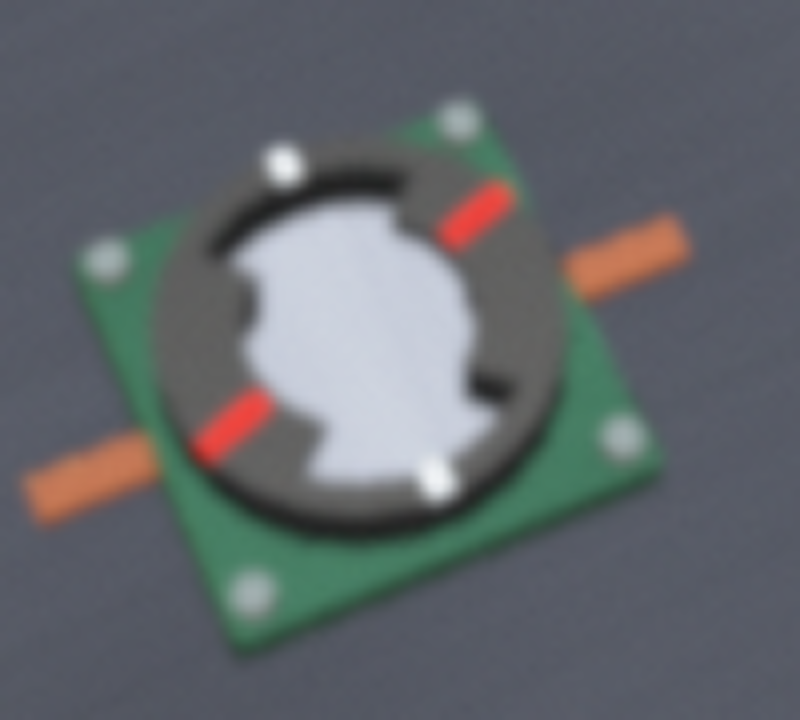

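View pics/scene0_c325_110.png

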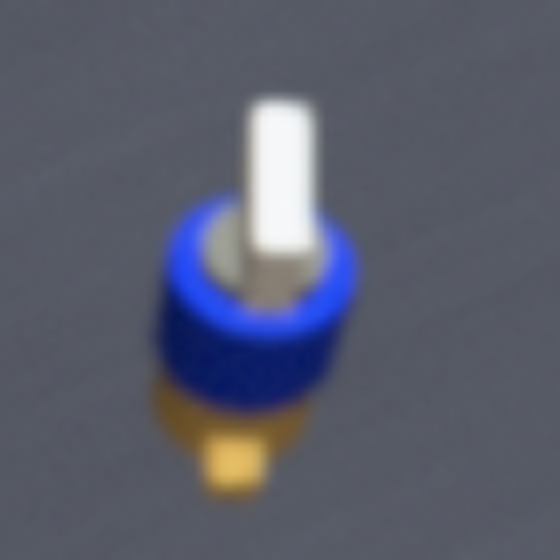

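Run:
```python
from h import *
def f(tag,pts,o,s,z):
    p=(np.array(pts,float)+.5)/s-.5+o
    return back(tag,p,z)
w=f('top0',[(409,229),(387,535),(531,346),(269,420)],(260,140),8,35); print(w.round(1),w[:2].mean(0),w[2:].mean(0))
a=lambda v:np.degrees(np.arctan2(v[1],v[0]))
print(a(w[0]-w[1]),a(w[2]-w[3]))
w=f('scene0',[(284,166),(435,479),(478,216),(232,427)],(225,205),8,35); print(w.round(1),w[:2].mean(0),w[2:].mean(0))
print(a(w[0]-w[1]),a(w[2]-w[3]))
w=f('top0',[(305,190),(355,228),(218,412),(163,378)],(160,205),10,94);print(w.round(1),w.mean(0),a(w[0]+w[1]-w[2]-w[3]))
w=f('scene0',[(250,102),(315,102),(320,245),(255,252)],(325,110),8,94);print(w.round(1),w.mean(0),a(w[0]+w[1]-w[2]-w[3]))
w=f('top0',[(418,219),(272,437)],(160,205),10,11);print(w,a(w[0]-w[1]))
print('tool',R.from_rotvec(arm.state()['ee_rot']).as_matrix().round(3))
```

```text
[[627.8 -47.6  35. ]
 [538.5 -40.8  35. ]
 [593.3 -82.6  35. ]
 [572.   -6.9  35. ]] [583.13270046 -44.18179909  35.        ] [582.65996365 -44.73345398  35.        ]
-4.375515759861263 -74.28947689400421
[[538.2 -39.8  35. ]
 [627.8 -46.8  35. ]
 [573.   -5.4  35. ]
 [593.8 -81.6  35. ]] [583.01235771 -43.33764052  35.        ] [583.44059439 -43.49577354  35.        ]
175.54569313197663 105.24617757551864
[[495.2 217.4  94. ]
 [486.9 206.3  94. ]
 [447.1 235.4  94. ]
 [454.4 247.5  94. ]] [470.90013751 226.66598397  94.        ] -36.27402011424609
[[446.3 236.3  94. ]
 [454.6 251.   94. ]
 [496.  223.4  94. ]
 [489.9 207.8  94. ]] [471.70782329 229.64907637  94.        ] 146.58403642751065
[[494.17376872 210.37880634  11.        ]
 [442.76066437 244.0473764   11.        ]] -33.21932917117839
tool [[-0.968  0.252 -0.   ]
 [ 0.252  0.968 -0.001]
 [-0.    -0.001 -1.   ]]
```

{"op": "step_arm", "data": {"commands": [[0,0,-0.4,0,0,0],[0,0,-0.6,0,0,0],[-0.3,-0.25,-0.6,0,0,0],[-0.6,-0.5,-0.6,0,0,0],[-0.89,-0.75,-0.6,0,0,0],[-0.89,-0.75,-0.6,0,0,0]]}}

```text
time_s: 0.9
tool_pos: [275.4, 506.4, 298.1]
ee_rot: [0.413, 3.112, -0.002]
force: [0.5, 0.6, -0.2]
opening: 85.3
```

{"op": "step_arm", "data": {"commands": [[-0.3,-0.25,0,0,0,0],[-0.6,-0.5,0,0,0,0],[-0.89,-0.75,0,0,0,0],[-0.89,-0.75,0,0,0,0]]}}

```text
time_s: 1.4
tool_pos: [374.7, 364.5, 297.9]
ee_rot: [0.412, 3.113, -0.001]
force: [0.5, 0.5, 0.0]
opening: 85.6
```

{"op": "step_arm", "data": {"commands": [[-0.3,-0.25,0.0,0,0,0.2],[-0.6,-0.5,0.2,0,0,0.43],[-0.89,-0.75,0.4,0,0,0.43],[-0.89,-0.75,0.4,0,0,0.43],[-0.89,-0.75,0.4,0,0,0.43]]}}

```text
time_s: 2.02
tool_pos: [472.1, 227.4, 237.4]
ee_rot: [-0.914, -3.005, -0.0]
force: [-0.0, 0.1, -0.6]
opening: 85.5
```

Run:
```python
from h import *
s=snap('wrist','w1');print(s['time_s'],s['tool_pos'],s['force'],R.from_rotvec(s['ee_rot']).as_matrix().round(3))
```

```text
2.025 [472.0882967  227.37927783 237.44048521] [-4.41417840e-04  5.82009167e-02 -5.69833243e-01] [[-0.83   0.557 -0.001]
 [ 0.557  0.83   0.001]
 [ 0.001 -0.    -1.   ]]
```

View pics/w1.png

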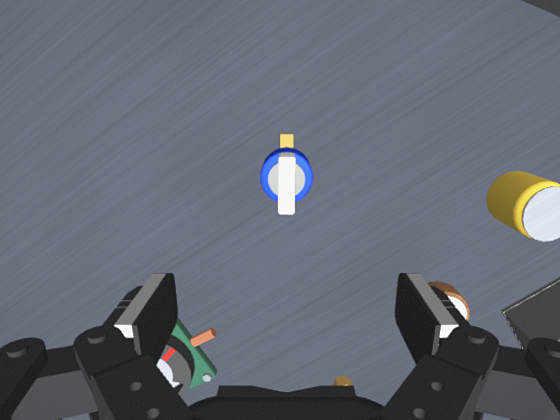

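Run:
```python
from h import *
crop('w1',250,125,75,95,6)
```

```text
(no output)
```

View pics/w1_c250_125.png

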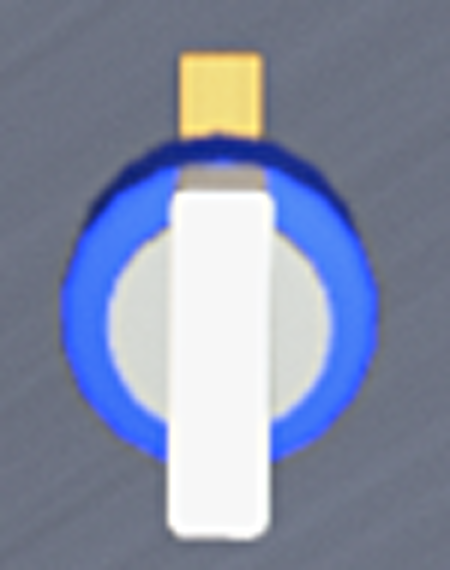

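Run:
```python
from h import *
p=(np.array([(172,188),(275,190),(270,538),(166,538)],float)+.5)/6-.5+(250,125)
w=back('w1',p,94);print(w.round(1),w.mean(0)); v=w[0]+w[1]-w[2]-w[3];print(np.degrees(np.arctan2(v[1],v[0])))
s=arm.state();M=R.from_rotvec(s['ee_rot']).as_matrix()
c=w.mean(0);d=M.T@(np.array([c[0],c[1],69])-s['tool_pos']);print(d,d/150)
```

```text
[[447.6 237.6  94. ]
 [455.8 249.3  94. ]
 [497.4 221.   94. ]
 [489.1 208.5  94. ]] [472.4829611 229.1098786  94.       ]
145.32774857018345
[-3.96482035e-02  8.82552516e-01  1.68950876e+02] [-2.64321357e-04  5.88368344e-03  1.12633917e+00]
```

{"op": "step_arm", "data": {"commands": [[0,0.006,0.35,0,0,0.018],[0,0.006,0.65,0,0,0.018],[0,0.006,0.9,0,0,0.018],[0,0.006,0.9,0,0,0.018]]}}

```text
time_s: 2.58
tool_pos: [470.6, 228.0, 101.0]
ee_rot: [-0.931, -2.996, 0.005]
force: [0.2, 0.1, -0.3]
opening: 85.2
```

{"op": "step_arm", "data": {"commands": [[0,0,0.15,0,0,0],[0,0,0.217,0,0,0],[0,0,0.217,0,0,0]]}}

```text
time_s: 2.95
tool_pos: [473.3, 227.4, 70.9]
ee_rot: [0.937, 2.998, 0.002]
force: [-0.7, 0.1, -0.9]
opening: 85.5
```

{"op": "step_arm", "data": {"commands": [[0,0,0,0,0,0],[0,0,0,0,0,0],[0,0,0,0,0,0],[0,0,0,0,0,0],[0,0,0,0,0,0],[0,0,0,0,0,0]], "jaw": 0, "force": 60}}

```text
time_s: 3.7
tool_pos: [473.8, 227.0, 70.6]
ee_rot: [0.938, 2.997, 0.002]
force: [0.9, 1.3, 2.8]
opening: 0.1
```

Run:
```python
from h import *
s=snap('wrist','w2');print(s['tool_pos'],s['opening'])
snap('top','top2');snap('scene','scene2')
crop('scene2',310,60,110,110,7)
```

```text
[473.77481213 226.98226859  70.61802002] 0.07213816803384036
```

View pics/w2.png

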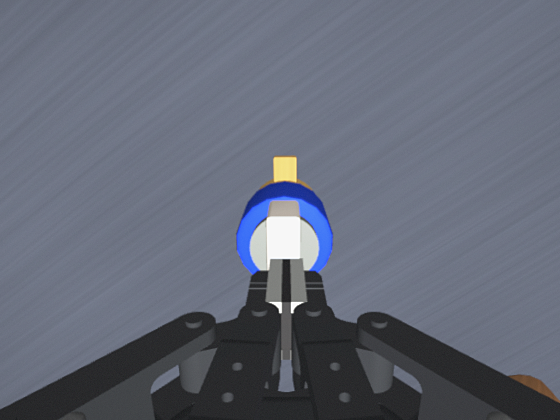

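View pics/scene2_c310_60.png

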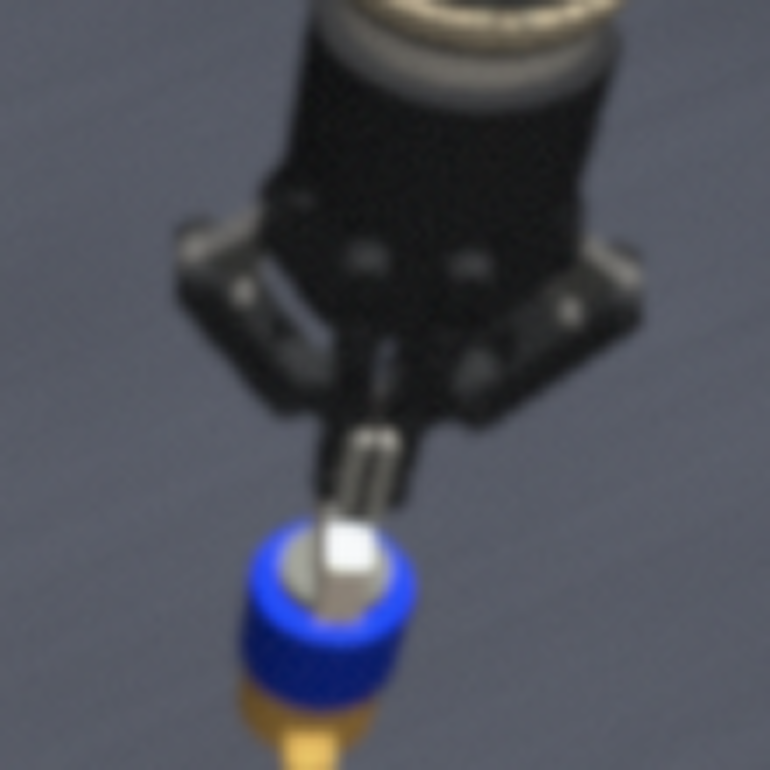

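Run:
```python
from h import *
print(arm.grasp_offset)
P=[[473.8,227,70.6],[473.8,227,94],[473.8,227,110]]
print(((proj('scene2',P)-[310,60]+.5)*7-.5).round(0)); print(proj('w2',P).round(0)); print(proj('top2',P).round(0))
crop('w2',230,200,110,110,7); crop('top2',150,190,90,80,8)
```

```text
-18.700000000000003
[[339. 564.]
 [351. 510.]
 [360. 472.]]
[[284. 255.]
 [283. 277.]
 [283. 296.]]
[[188. 234.]
 [185. 233.]
 [184. 233.]]
```

View pics/w2_c230_200.png

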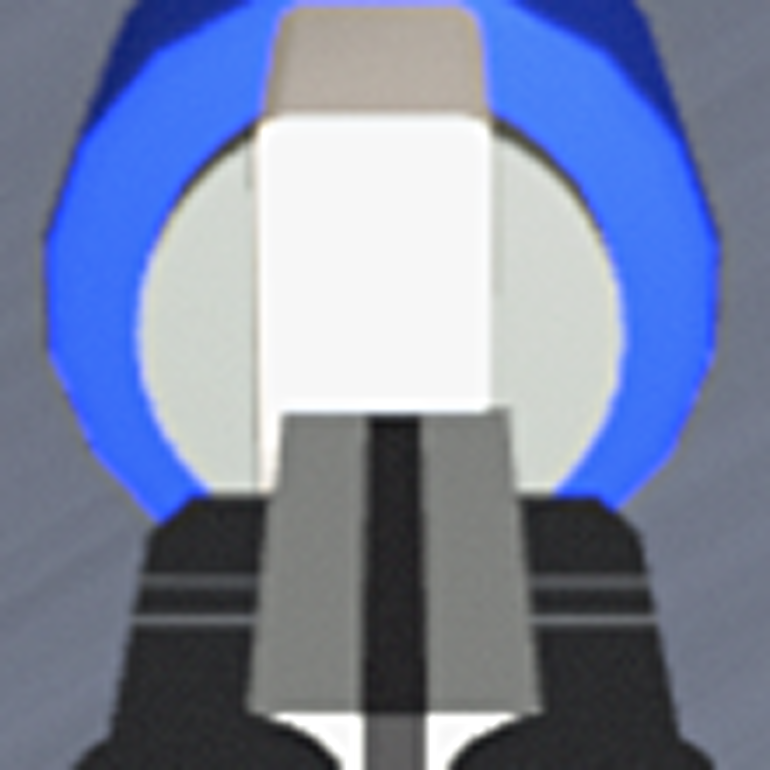

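View pics/top2_c150_190.png

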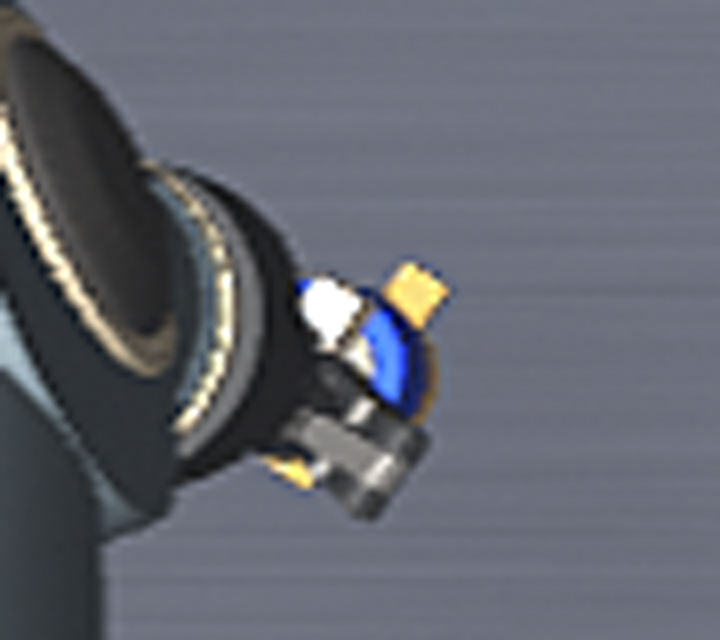

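Run:
```python
from h import *
c=np.array([472.5,229.1]);a=np.radians(145.3);u=np.array([np.cos(a),np.sin(a)]);n=np.array([-u[1],u[0]])
for z in [94,110,66]:
    P=[[*(c+25*u+7*k*n),z] for k in(1,-1)]
    print(z,((proj('w2',P)-[230,200]+.5)*7).round(0))
P=[[*(c+36*u+7*k*n),11] for k in(1,-1)]
print(proj('w2',P))
s=arm.state();M=R.from_rotvec(s['ee_rot']).as_matrix();t=s['tool_pos']
for z in [0,-15,-25]:
  for x in (11,-11):
    print(z,x,((proj('w2',[t+M@np.array([x,0,z])])-[230,200]+.5)*7).round(0),((proj('scene2',[t+M@np.array([x,0,z])])-[310,60]+.5)*7).round(0))
crop('scene2',335,115,55,50,14)
```

```text
94 [[272. 114.]
 [516. 113.]]
110 [[259. 208.]
 [530. 208.]]
66 [[289. -13.]
 [496. -13.]]
[[273.85358726 156.55912119]
 [296.99264678 156.54354934]]
0 11 [[378. 237.]] [[339. 537.]]
0 -11 [[379. 531.]] [[339. 592.]]
-15 11 [[377. 321.]] [[347. 503.]]
-15 -11 [[378. 636.]] [[347. 558.]]
-25 11 [[376. 386.]] [[352. 479.]]
-25 -11 [[377. 717.]] [[352. 535.]]
```

View pics/scene2_c335_115.png

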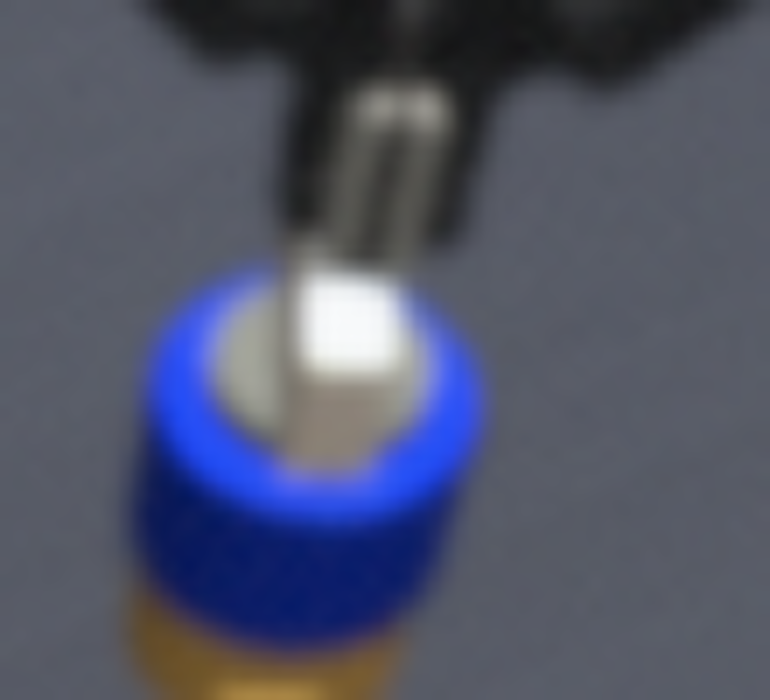

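Run:
```python
from h import *
# tool-frame projection using w1
T=np.load('pics/w1.npz'); E=T['E']
M=np.array([[-0.83,.557,0],[.557,.83,0],[0,0,-1.]]); t=np.array([472.09,227.38,237.44])
for z in [0,-13,-25,-37,-50]:
  print(z,proj('w1',[t+M@np.array([x,y,z]) for x in(11,-11) for y in (42.6,-42.6)]).round(0).tolist())
c=cams.camera('wrist');print(np.array(c['T_tool_cam']).round(3))
crop('w1',70,250,140,120,6)
```

```text
0 [[373.0, 233.0], [194.0, 233.0], [370.0, 275.0], [197.0, 275.0]]
-13 [[380.0, 244.0], [187.0, 243.0], [376.0, 288.0], [191.0, 288.0]]
-25 [[387.0, 254.0], [180.0, 254.0], [382.0, 302.0], [184.0, 301.0]]
-37 [[395.0, 267.0], [171.0, 267.0], [390.0, 317.0], [177.0, 317.0]]
-50 [[405.0, 283.0], [161.0, 283.0], [399.0, 337.0], [167.0, 337.0]]
[[ 1.00000e-03  9.58000e-01  2.87000e-01  7.32290e+01]
 [ 1.00000e+00 -1.00000e-03 -1.00000e-03  9.17000e-01]
 [-1.00000e-03  2.87000e-01 -9.58000e-01 -1.67234e+02]
 [ 0.00000e+00  0.00000e+00  0.00000e+00  1.00000e+00]]
```

View pics/w1_c70_250.png

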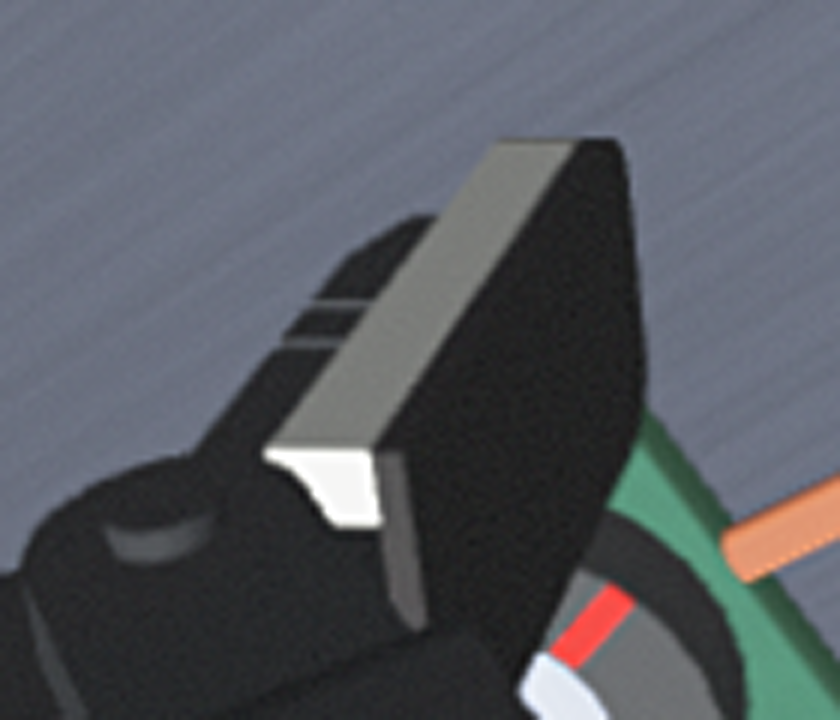

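The picture shows the jaws shut just above the wing: the tips in w2 (y≈259) and in the scene view lie about 29 mm behind the stated TCP. I'll reopen, go 26 mm lower and grip again.

{"op": "step_arm", "data": {"commands": [[0,0,0,0,0,0],[0,0,0,0,0,0],[0,0,0,0,0,0],[0,0,0,0,0,0],[0,0,0,0,0,0],[0,0.01,0.1,0,0,0],[0,0.01,0.17,0,0,0],[0,0.01,0.17,0,0,0]], "jaw": 1}}

```text
time_s: 4.9
tool_pos: [472.9, 227.1, 43.2]
ee_rot: [-0.938, -2.996, 0.004]
force: [0.7, 0.5, 0.1]
opening: 85.5
```

Run:
```python
from h import *
s=snap('wrist','w3');print(s['tool_pos'],s['opening'],s['force'])
```

```text
[472.94408262 227.1160844   43.15511096] 85.46265554961633 [0.6584063  0.54966453 0.13886349]
```

View pics/w3.png

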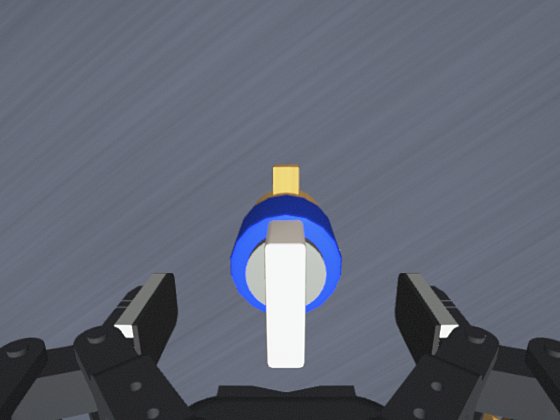

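{"op": "step_arm", "data": {"commands": [[0,0,0,0,0,0],[0,0,0,0,0,0],[0,0,0,0,0,0],[0,0,0,0,0,0],[0,0,0,0,0,0],[0,0,0,0,0,0]], "jaw": 0, "force": 60}}

```text
time_s: 5.7
tool_pos: [474.0, 227.7, 44.8]
ee_rot: [0.938, 2.998, 0.0]
force: [0.4, -0.4, 1.8]
opening: 12.8
```

Run:
```python
from h import *
s=snap('wrist','w4');print(s['tool_pos'],s['opening'],s['force'])
snap('scene','scene4');crop('scene4',310,60,110,110,7)
```

```text
[474.01801958 227.73535991  44.79982013] 12.779230178806388 [ 0.40974593 -0.40734703  1.80345951]
```

View pics/w4.png

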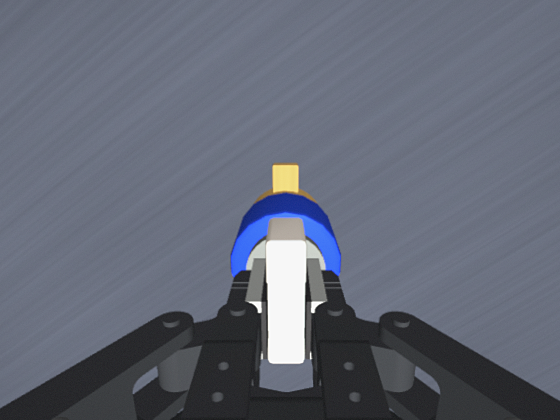

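View pics/scene4_c310_60.png

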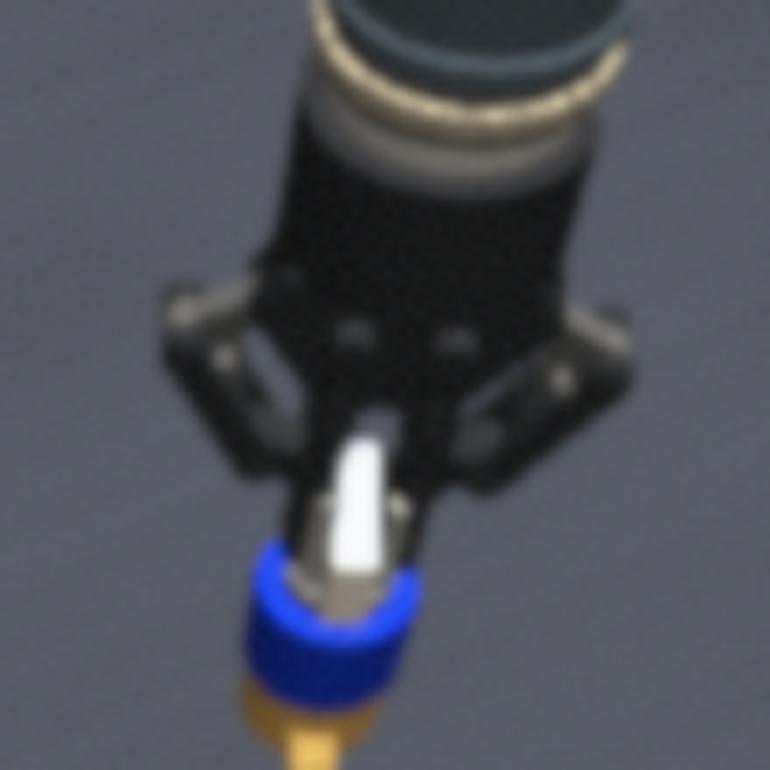

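{"op": "step_arm", "data": {"commands": [[0,0,-0.15,0,0,0],[0,0,-0.4,0,0,0],[0,0,-0.67,0,0,0],[-0.2,-0.15,-0.67,0,0,0],[-0.45,-0.3,-0.67,0,0,0],[-0.7,-0.45,-0.67,0,0,0],[-0.82,-0.535,-0.67,0,0,0],[-0.82,-0.535,-0.67,0,0,0]], "force": 80}}

```text
time_s: 6.8
tool_pos: [529.2, 89.3, 144.5]
ee_rot: [-0.944, -2.996, 0.002]
force: [0.3, 0.5, -2.5]
opening: 12.6
```

{"op": "step_arm", "data": {"commands": [[-0.2,-0.15,0,0,0,-0.15],[-0.45,-0.3,0,0,0,-0.3],[-0.7,-0.45,0,0,0,-0.5],[-0.82,-0.535,0,0,0,-0.67],[-0.82,-0.535,0,0,0,-0.67],[-0.82,-0.535,0,0,0,-0.67]]}}

```text
time_s: 7.55
tool_pos: [583.9, -42.0, 144.6]
ee_rot: [-0.125, -3.138, -0.002]
force: [-0.1, 1.1, -1.6]
opening: 12.5
```

Run:
```python
from h import *
s=snap('wrist','w5');print(s['tool_pos'],s['opening'],s['force'],R.from_rotvec(s['ee_rot']).as_matrix().round(3))
snap('scene','scene5');crop('scene5',205,155,130,120,6)
snap('top','top5')
```

```text
[583.90489744 -42.03394592 144.56620564] 12.510346751378052 [-0.08596     1.12261242 -1.5895991 ] [[-0.997  0.079 -0.001]
 [ 0.079  0.997  0.001]
 [ 0.002  0.001 -1.   ]]
```

View pics/w5.png

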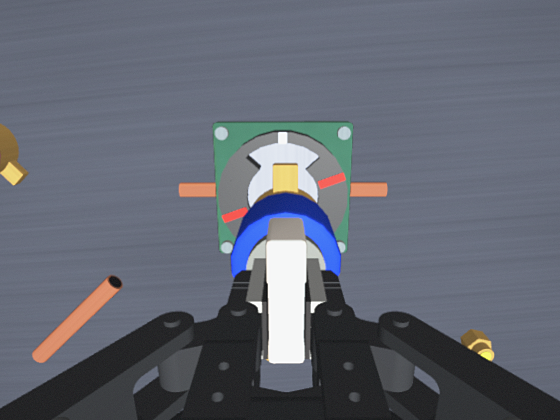

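View pics/scene5_c205_155.png

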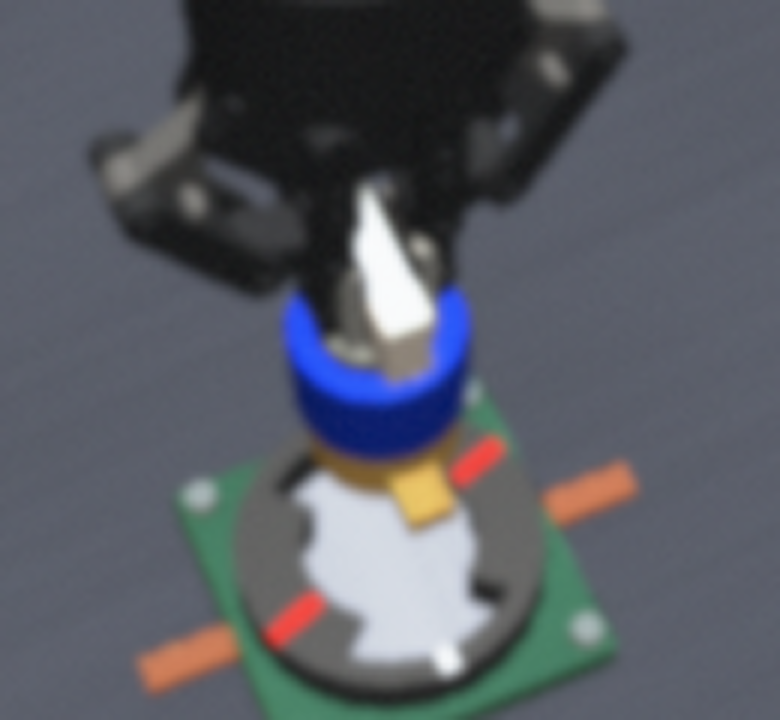

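View pics/top5.png

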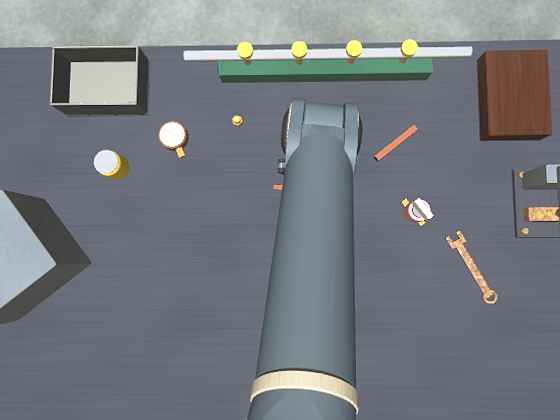

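Run:
```python
from h import *
crop('w5',205,115,160,130,5)
crop('w5',225,155,120,215,3)
```

```text
(no output)
```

View pics/w5_c205_115.png

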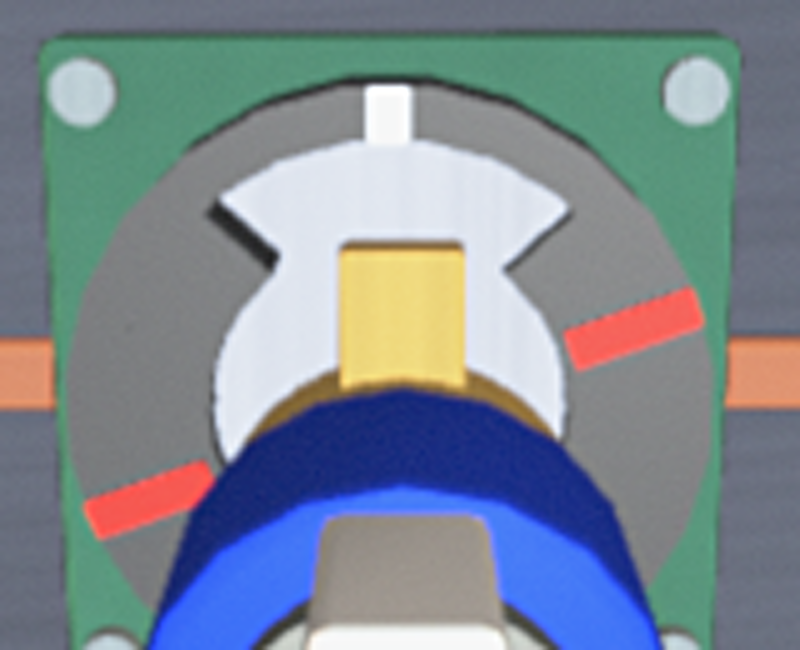

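View pics/w5_c225_155.png

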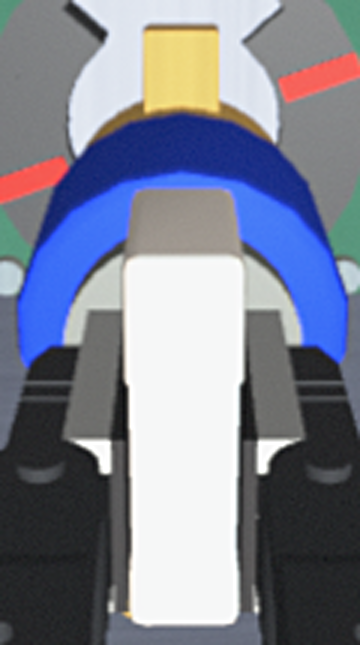

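Run:
```python
from h import *
def f(pts,o,s,z): return back('w5',(np.array(pts,float)+.5)/s-.5+o,z)
a=lambda v:np.degrees(np.arctan2(v[1],v[0]))
w=f([(635,330),(150,500),(389,112)],(205,115),5,35);c=w[:2].mean(0);print('dock',w.round(1),c.round(1),a(w[0]-w[1]),'xaxis',a(w[2]-c))
sc=f([(81,92),(697,91)],(205,115),5,15);print('screws',sc.round(1),a(sc[1]-sc[0]))
t=f([(126,256),(243,256),(240,622),(132,622)],(225,155),3,193.8);print('wing',t.round(1),t.mean(0).round(1),a(t[0]+t[1]-t[2]-t[3]))
l=f([(340,247),(463,247),(465,385),(340,388)],(205,115),5,110.8);print('lug',l.round(1),(l[:2].mean(0)).round(1))
u=np.array([-.9969,.0788,0]);print('axis from lug',l[:2].mean(0)-36*u)
```

```text
dock [[574.7  -5.5  35. ]
 [595.6 -81.4  35. ]
 [539.5 -39.8  35. ]] [585.2 -43.4  35. ] 105.37873248312509 xaxis 175.41164778124843
screws [[534.5 -87.7  15. ]
 [542.    8.1  15. ]] 85.56305397092984
wing [[557.2 -45.5 193.8]
 [558.3 -32.4 193.8]
 [607.5 -35.9 193.8]
 [606.4 -49.4 193.8]] [582.3 -40.8 193.8] 175.7287459900325
lug [[545.8 -45.1 110.8]
 [546.9 -31.9 110.8]
 [562.2 -32.7 110.8]
 [561.4 -46.5 110.8]] [546.3 -38.5 110.8]
axis from lug [582.23592749 -41.32725032 110.8       ]
```

{"op": "step_arm", "data": {"commands": [[-0.013,-0.017,0.15,0,0,0],[-0.013,-0.017,0.3,0,0,0],[-0.013,-0.017,0.38,0,0,0],[-0.013,-0.017,0.38,0,0,0],[-0.013,-0.017,0.38,0,0,0]]}}

```text
time_s: 8.32
tool_pos: [587.0, -46.9, 89.0]
ee_rot: [0.126, 3.137, 0.0]
force: [-0.4, 0.3, -2.1]
opening: 12.5
```

Run:
```python
from h import *
s=snap('wrist','w6');print(s['tool_pos'],s['opening'],s['force'],R.from_rotvec(s['ee_rot']).as_matrix().round(3))
crop('w6',205,115,160,150,5)
snap('scene','scene6');crop('scene6',205,155,130,120,6)
```

```text
[587.01813461 -46.94502688  88.96049858] 12.512757054137595 [-0.42721038  0.26232207 -2.07747385] [[-0.997  0.08   0.002]
 [ 0.08   0.997  0.   ]
 [-0.002  0.    -1.   ]]
```

View pics/w6_c205_115.png

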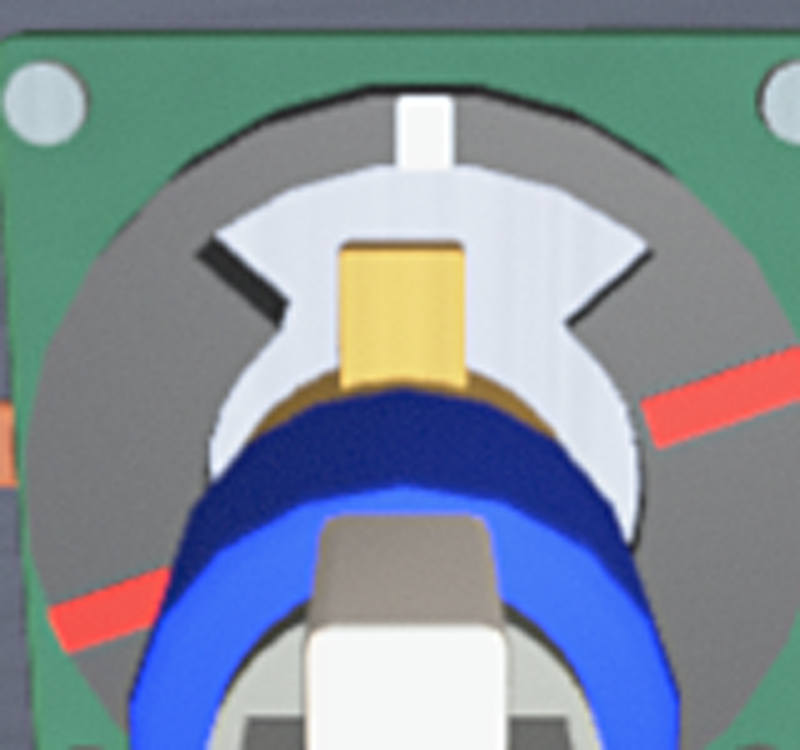

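View pics/scene6_c205_155.png

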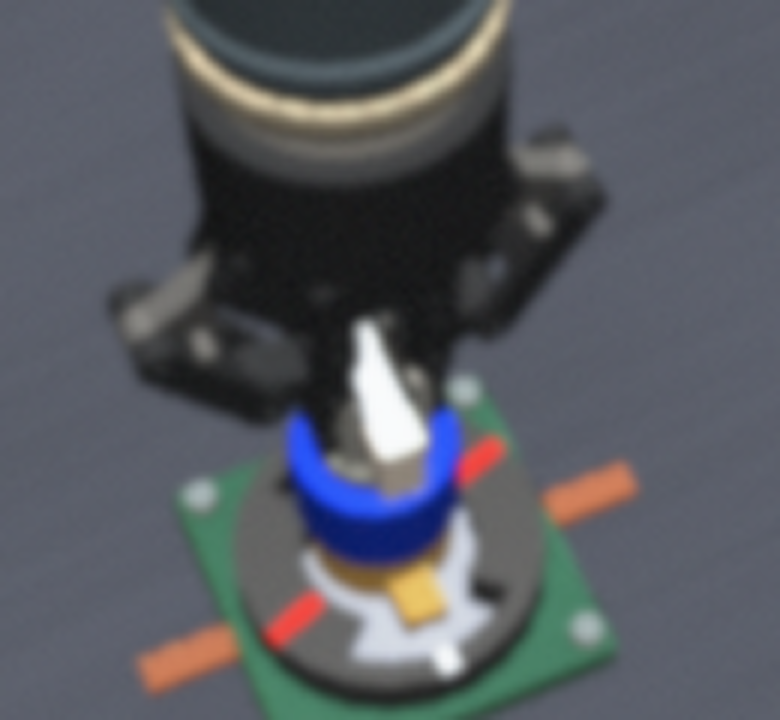

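Run:
```python
from h import *
def f(pts,o,s,z): return back('w6',(np.array(pts,float)+.5)/s-.5+o,z)
w=f([(429,97),(423,165)],(205,115),5,35);print('mark',w.round(1))
sc=f([(45,103)],(205,115),5,15);print('screw',sc.round(1))
zb=44.2
l=f([(340,247),(463,247)],(205,115),5,zb+11);m=l.mean(0);u=np.array([-.9968,.08,0]);print('lug',l.round(1),m,'axis',m-36*u)
r=f([(50,610),(68,652),(642,404),(658,448)],(205,115),5,35);print('red',r.round(1))
d=np.array([-.26,-1]); 
# corners of slot
k=f([(218,235),(650,250),(288,305),(567,322)],(205,115),5,35);print('slot',k.round(1))
```

```text
mark [[535.8 -39.1  35. ]
 [543.6 -40.4  35. ]]
screw [[534.5 -87.6  15. ]]
lug [[549.  -50.   55.2]
 [550.1 -36.8  55.2]] [549.54744102 -43.41755628  55.2       ] axis [585.43224102 -46.29755628  55.2       ]
red [[595.4 -91.5  35. ]
 [601.3 -90.   35. ]
 [574.6 -16.1  35. ]
 [580.3 -14.4  35. ]]
slot [[549.9 -65.3  35. ]
 [555.8 -14.3  35. ]
 [559.  -57.8  35. ]
 [563.7 -24.7  35. ]]
```

{"op": "step_arm", "data": {"commands": [[0.012,0.018,0.02,0,0,0],[0.012,0.018,0.02,0,0,0],[0.012,0.018,0.02,0,0,0]]}}

```text
time_s: 8.8
tool_pos: [584.7, -44.3, 85.2]
ee_rot: [0.126, 3.139, 0.0]
force: [0.0, 0.1, -2.9]
opening: 12.7
```

Run:
```python
from h import *
s=snap('wrist','w7');print(s['tool_pos'],s['force'],s['time_s'],R.from_rotvec(s['ee_rot']).as_matrix().round(3)[0])
crop('w7',205,115,160,150,5)
```

```text
[584.74265008 -44.26029093  85.1915524 ] [ 0.04284207  0.13425434 -2.91838791] 8.8 [-0.997  0.08   0.   ]
```

View pics/w7_c205_115.png

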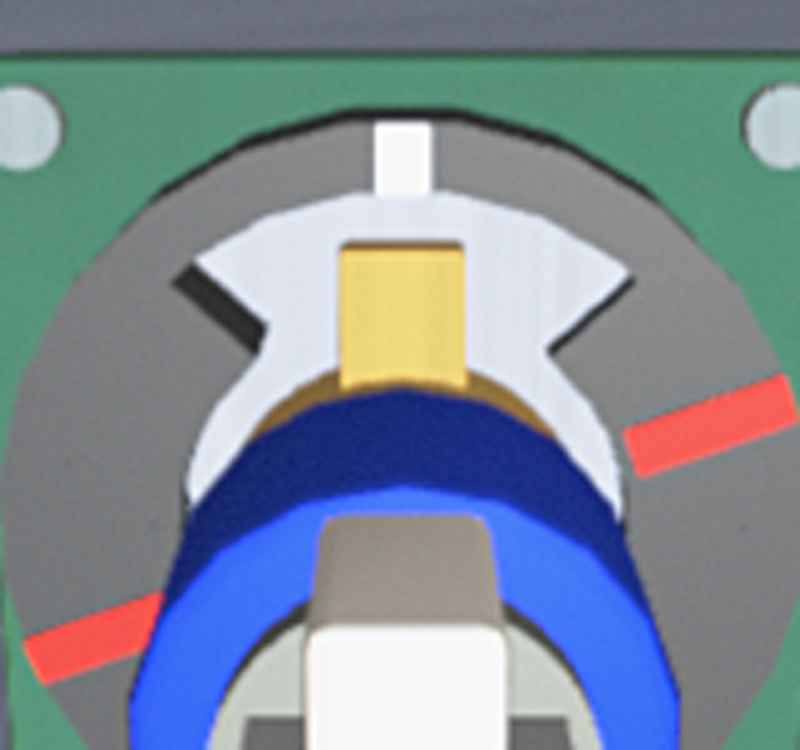

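{"op": "step_arm", "data": {"commands": [[0,0,0.04,0,0,0],[0,0,0.08,0,0,0],[0,0,0.08,0,0,0]]}}

```text
time_s: 9.22
tool_pos: [584.1, -44.3, 72.2]
ee_rot: [-0.126, -3.137, 0.0]
force: [-0.6, 0.6, -2.3]
opening: 12.3
```

{"op": "step_arm", "data": {"commands": [[0,0,0.04,0,0,0],[0,0,0.07,0,0,0],[0,0,0.07,0,0,0]]}}

```text
time_s: 9.6
tool_pos: [584.3, -44.2, 62.1]
ee_rot: [-0.126, -3.138, -0.0]
force: [0.2, -0.3, -3.2]
opening: 12.6
```

{"op": "step_arm", "data": {"commands": [[0,0,0.014,0,0,0],[0,0,0.014,0,0,0],[0,0,0.014,0,0,0]]}}

```text
time_s: 9.98
tool_pos: [584.8, -44.3, 60.6]
ee_rot: [0.126, 3.139, 0.0]
force: [0.3, 0.0, -3.3]
opening: 12.9
```

{"op": "step_arm", "data": {"commands": [[0,0,0.012,0,0,0],[0,0,0.012,0,0,0],[0,0,0.012,0,0,0]]}}

```text
time_s: 10.35
tool_pos: [585.2, -44.5, 59.9]
ee_rot: [0.127, 3.138, 0.0]
force: [-1.8, -0.5, 5.5]
opening: 12.6
```

Run:
```python
from h import *
s=snap('wrist','w8');print(s['tool_pos'],s['force'],s['wrist_torque'],s['time_s'],R.from_rotvec(s['ee_rot']).as_matrix().round(3)[0])
crop('w8',205,115,160,150,5)
snap('scene','scene8');crop('scene8',205,155,130,120,6)
```

```text
[585.19674225 -44.49417029  59.8619309 ] [-1.8341933  -0.47359689  5.51181823] [0.04875915 0.52048254 0.02878822] 10.35 [-0.997  0.081  0.001]
```

View pics/w8_c205_115.png

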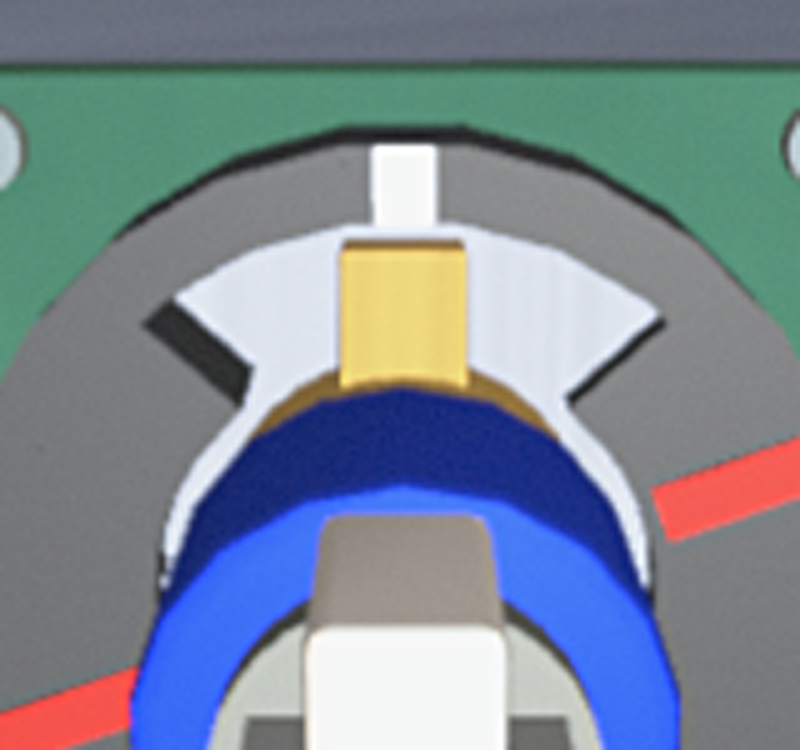

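View pics/scene8_c205_155.png

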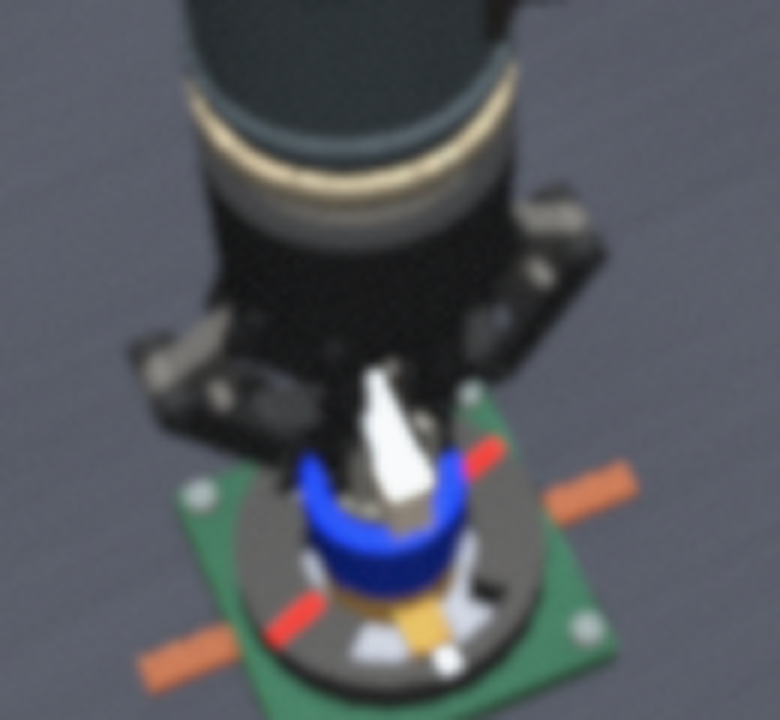

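{"op": "step_arm", "data": {"commands": [[0.001,-0.001,0,0,0,0.1],[0.002,-0.001,0,0,0,0.2],[0.003,-0.002,0,0,0,0.3],[0.004,-0.002,0,0,0,0.4],[0.004,-0.003,0,0,0,0.5],[0.005,-0.003,0,0,0,0.6],[0.006,-0.003,0,0,0,0.7],[0.006,-0.003,0,0,0,0.78],[0.006,-0.003,0,0,0,0.78]]}}

```text
time_s: 11.58
tool_pos: [584.9, -43.8, 59.9]
ee_rot: [1.066, 2.953, 0.003]
force: [-0.5, 0.8, 5.7]
opening: 12.7
```

Run:
```python
from h import *
s=snap('wrist','w9');M=R.from_rotvec(s['ee_rot']).as_matrix();print(s['tool_pos'],s['opening'],s['force'],s['wrist_torque'],s['time_s'],np.degrees(np.arctan2(M[1,0],M[0,0])))
```

```text
[584.92243185 -43.76673967  59.85782812] 12.65606741011196 [-0.4942367   0.75718639  5.67721815] [ 0.46614734  0.20371215 -0.02921977] 11.575 140.31428650467566
```

View pics/w9.png

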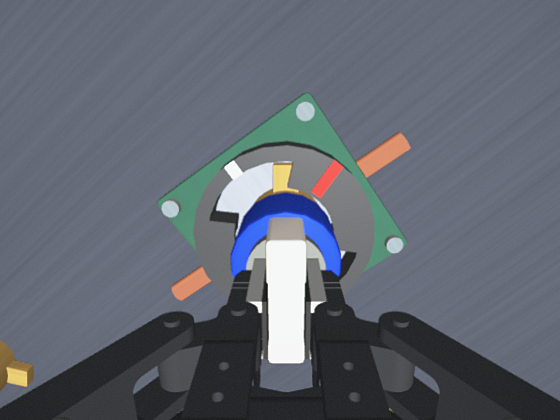

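{"op": "step_arm", "data": {"commands": [[0.001,-0.001,0,0,0,0.1],[0.001,-0.002,0,0,0,0.2],[0.002,-0.003,0,0,0,0.3],[0.002,-0.004,0,0,0,0.4],[0.002,-0.005,0,0,0,0.5],[0.003,-0.006,0,0,0,0.6],[0.003,-0.006,0,0,0,0.7],[0.003,-0.006,0,0,0,0.76],[0.003,-0.006,0,0,0,0.76]]}}

```text
time_s: 12.75
tool_pos: [584.4, -44.6, 59.8]
ee_rot: [1.887, 2.509, 0.004]
force: [0.2, 0.8, 5.5]
opening: 12.5
```

Run:
```python
from h import *
s=snap('wrist','w10');M=R.from_rotvec(s['ee_rot']).as_matrix();print(s['tool_pos'],s['opening'],s['force'],s['wrist_torque'],s['time_s'],np.degrees(np.arctan2(M[1,0],M[0,0])))
```

```text
[584.43812275 -44.59375608  59.83020718] 12.521066661406683 [0.16324071 0.80871901 5.4622112 ] [ 0.35734029 -0.07043627 -0.00694433] 12.75 106.126111225199
```

View pics/w10.png

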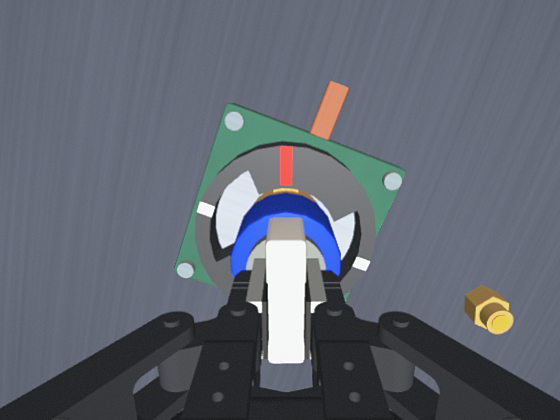

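The wing lines up with the red mark (286, 165), but there is no stop torque yet. I'll turn on gently until it meets the stop.

{"op": "step_arm", "data": {"commands": [[0,0,0,0,0,0.025],[0,0,0,0,0,0.05],[0,0,0,0,0,0.05]]}}

```text
time_s: 13.18
tool_pos: [584.3, -44.7, 59.8]
ee_rot: [1.933, 2.474, 0.003]
force: [-0.3, 0.1, 5.3]
opening: 12.6
```

Run:
```python
from h import *
s=arm.state();M=R.from_rotvec(s['ee_rot']).as_matrix();print(s['tool_pos'],s['opening'],s['force'],s['wrist_torque'],s['time_s'],np.degrees(np.arctan2(M[1,0],M[0,0])))
```

```text
[584.3026127  -44.65126703  59.82284759] 12.60245575004219 [-0.26230675  0.09120918  5.32934926] [ 0.29513017 -0.00387784  0.41145896] 13.175 103.9945554162101
```

{"op": "step_arm", "data": {"commands": [[0,0,0,0,0,0.03],[0,0,0,0,0,0.03],[0,0,0,0,0,0.03]]}}

```text
time_s: 13.55
tool_pos: [584.3, -44.6, 59.9]
ee_rot: [1.957, 2.455, 0.002]
force: [-0.8, 1.6, 7.1]
opening: 12.5
```

Run:
```python
from h import *
s=snap('wrist','w11');M=R.from_rotvec(s['ee_rot']).as_matrix();print(s['tool_pos'],s['opening'],s['force'],s['wrist_torque'],s['time_s'],np.degrees(np.arctan2(M[1,0],M[0,0])))
```

```text
[584.28405166 -44.64547535  59.85705971] 12.504789193368579 [-0.82277399  1.55784544  7.09901211] [ 0.14778465 -0.01654564  1.1838874 ] 13.55 102.87000179159277
```

View pics/w11.png

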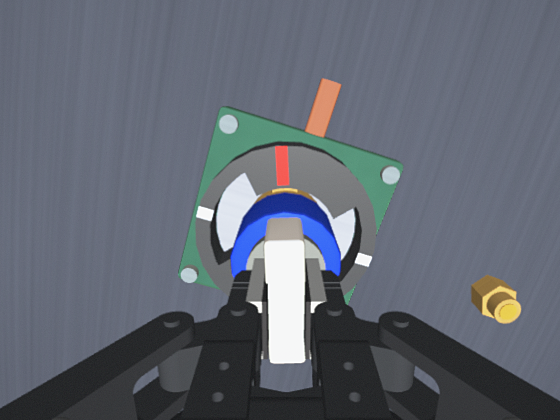

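{"op": "step_arm", "data": {"commands": [[0,0,0,0,0,-0.022],[0,0,0,0,0,-0.022]]}}

```text
time_s: 13.85
tool_pos: [584.3, -44.7, 59.9]
ee_rot: [1.939, 2.469, 0.003]
force: [-0.4, 1.0, 6.1]
opening: 12.4
```

{"op": "step_arm", "data": {"commands": [[0,0,0,0,0,0],[0,0,0,0,0,0],[0,0,0,0,0,0],[0,0,0,0,0,0],[0,0,0,0,0,0],[0,0,0,0,0,0]], "jaw": 1}}

```text
time_s: 14.6
tool_pos: [582.9, -45.1, 58.7]
ee_rot: [-1.945, -2.467, -0.0]
force: [0.1, -0.6, 1.0]
opening: 85.3
```

Run:
```python
from h import *
s=snap('wrist','w12');M=R.from_rotvec(s['ee_rot']).as_matrix();print(s['tool_pos'],s['opening'],s['force'],s['wrist_torque'],s['time_s'],np.degrees(np.arctan2(M[1,0],M[0,0])))
```

```text
[582.85629299 -45.07853403  58.69808685] 85.33022917440266 [ 0.14999068 -0.58949102  1.00418786] [ 0.05386171 -0.03260569  0.01365298] 14.6 103.47799943999134
```

View pics/w12.png

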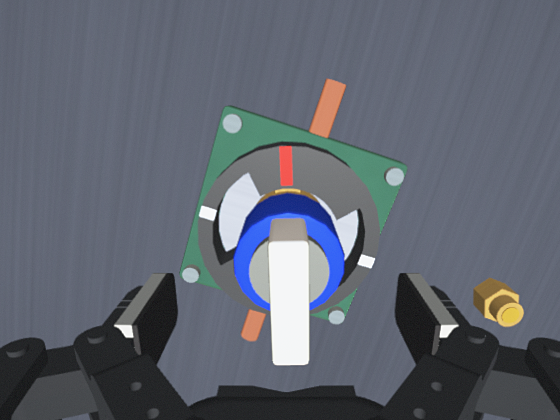

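Released; jar upright and the wing in line with the red mark. I'll retreat straight up, then check.

{"op": "step_arm", "data": {"commands": [[0,0,-0.15,0,0,0],[0,0,-0.4,0,0,0],[0,0,-0.7,0,0,0],[0,0,-1,0,0,0],[0,0,-1,0,0,0]]}}

```text
time_s: 15.28
tool_pos: [585.3, -45.7, 212.6]
ee_rot: [1.942, 2.462, 0.008]
force: [1.1, -0.1, 0.4]
opening: 85.5
```

Run:
```python
from h import *
s=snap('wrist','w13');print(s['tool_pos'],s['time_s'])
crop('w13',200,110,160,150,5)
snap('scene','scene13')
```

```text
[585.2959152  -45.70218544 212.59309921] 15.275
```

View pics/w13_c200_110.png

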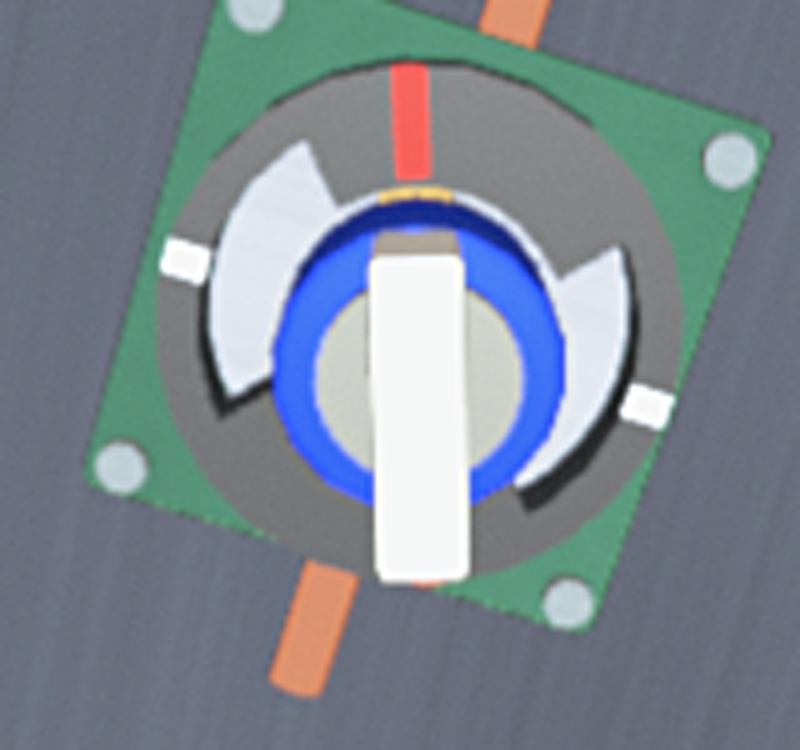

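View pics/scene13.png

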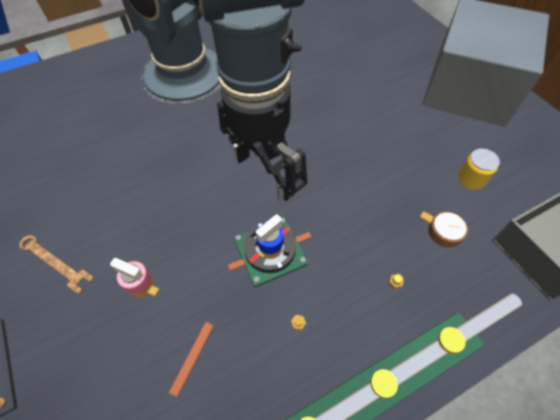

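Measuring how well the wing lines up with the red marks.

Run:
```python
from h import *
def f(pts,z): return back('w13',(np.array(pts,float)+.5)/5-.5+(200,110),z)
a=lambda v:np.degrees(np.arctan2(v[1],v[0]))
t=f([(369,257),(465,255),(469,578),(377,580)],109);print(t.round(1),t.mean(0),'wing',a(t[0]+t[1]-t[2]-t[3]))
r=f([(391,66),(428,66),(394,180),(431,180)],35);print('red',a(r[0]+r[1]-r[2]-r[3]))
w=f([(185,261),(647,405)],35);c=w.mean(0);print('dock',c,a(w[0]-w[1]),'lock by white',a(w[0]-w[1])-70,'red mid from c',a(r.mean(0)-c))
```

```text
[[571.4 -19.3 109. ]
 [584.8 -15.8 109. ]
 [597.2 -63.8 109. ]
 [583.7 -67.3 109. ]] [584.26815497 -41.56499293 109.        ] wing 104.45136594258992
red 104.87573004438009
dock [584.69587896 -43.6764381   35.        ] 175.80130652833526 lock by white 105.80130652833526 red mid from c 105.47063687960137
```

```bash
python3 -c "
from h import *
print(arm.finish_job(),arm.state()['time_s'])"
```

```text
the job is handed in; nothing more can be done
the job is handed in; nothing more can be done
```

The blue jar is locked in the bayonet dock and released. I gripped it by its wing, lined the lugs up with the white marks and lowered it to the floor of the dock. Then I turned it clockwise until it met the stop, opened the jaws, backed straight up and handed the job in.

**Seating:** going down, there was no resistance until the jar touched the floor, with the tool at the height expected for full depth (about 60 mm).

**Lock:** resistance at the stop rose to about 1.2 N m. After release the wing measured 104.5°, and the red marks measured 104.9 to 105.8° depending on the reference. That is within about 1° of the stop. The jar stands upright, about 2 mm off the dock's centre, within the 5 mm play.

**Other limits:** the last picture shows the pink jar still standing in its place. The robot's clock read about 15.3 s at the last check, against the 45 s limit. The highest wrist force in the readings was about 7 N.

**What disagreed:**
- **Missed grip:** the first close missed, shutting just above the wing without moving the jar. The fingertips sit about 29 mm behind the stated TCP in the pictures, so I went 26 mm lower and gripped again.
- **Position errors:** measured tool positions wandered by 1 to 3 mm, so I corrected the alignment over the dock from the wrist camera.

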